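# Empty the tilt tray of plaster discs and latch it down

### The job

Empty the small metal tilt tray: take the black paddle handle on its free edge and lift it until all three plaster discs have slid over the open hinged side into the white box, without touching the discs themselves. Then lower the tray gently, without letting it drop, until it lies fully down on its rests, and after that swing the latch beside the tray over until it lies fully home in its catch on the tray's side wall. Leave the green cast, the dappen dish and the round tub that stand around it where they are, and let go of everything at the end.

Things in the scene. Friction and masses are not known exactly. Their poses are not given: they have to be found in the camera images.
- stand: Fixed grey stand of the tray, base plate 176 x 170 x 12 mm (x -100 to 76, y -65 to 105). Origin on the worktop under the middle of the tray; z up. 'Stand x, y, z' below are its axes in mm. Hinge line along x at y -90, z 95; handle on the +y side, white box on -y, latch on -x. Hinge cheeks at x +-64 reach z 106. Latch post 14 x 30 at x -84, y 45, its fork up to z 136.
- tray (a joint): Tray angle, rad: 0 = down on its rests, grows as the handle edge is lifted, stop 0.95. Bare metal, floor 108 x 190 x 4 mm, side walls 22 mm, end wall at the handle 30 mm, open on the hinge side. About 0.25 kg, hinge lightly damped: let go, it falls. Plaster starts to slide at 0.28 to 0.4 rad; 0.7 to 0.8 clears it in about a second. Faster than 1.5 rad/s downward counts as dropped.
- tray_hinge (a point): On the hinge line, mid-width of the tray, at the lip over which the discs leave: stand (0, -90, 95) mm. The line runs along stand x. The point turns with the tray.
- tray_handle (a point): Grip point amid the black paddle, a flat plate 70 mm wide (stand x), 8 thick, 60 long, rigid on the tray's free edge; 38 mm up from its root, 22 below its upper edge. Tray down: the paddle leans outward (top to stand +y) 40 deg from vertical, so fingers pinching its 8 mm come tilted 40 deg; it turns with the tray, upright at 0.70 rad. From the hinge, tray down: (0, 216.4, 51.1) mm, stand axes.
- latch (a joint): Latch angle, rad: 0 = closed, level across the tray's side wall between the two ears of its catch; pi/2 = upright; starts open at 1.5 to 2.0, stop 2.1. A friction hinge: it stays where it is left and needs about 1 N at the knob. Pivot axis along stand y.
- latch_pivot (a point): Pivot of the latch, on the stand at stand (-84, 45, 128) mm. Closed, the arm points from here to stand +x.
- latch_knob (a point): Centre of the black cross bar at the end of the latch arm, 56 mm from the pivot: round, 12 mm thick, 30 long, along stand y. The arm is a steel strip 12 x 6 mm. Closed, the knob is at stand (-28, 45, 128) mm, inside the tray's side wall (inner face x -51), 29 mm above the tray floor; catch ears at x -57 to -51, up to z 132.
- box: Fixed white open collecting box under the tray's lip, outside 170 (x) x 140 (y) x 50 mm, walls and floor 4 mm, axes parallel to the stand's. Origin: centre of its underside.
- disc_1: Loose white plaster disc, diameter 36 mm, 12 mm thick, about 22 g, lying on the tray. Origin: centre of its underside.
- disc_2: As disc_1.
- disc_3: As disc_1.
- green_cast: Bystander: loose green stone cast of a lower jaw, 53 x 56 x 34 mm, standing near the -x, -y side of the stand. Origin: centre of its underside.
- dappen: Bystander: small loose waisted dish of orange-brown material, 35 mm across, 22 mm high, beyond the stand's +x side. Origin: centre of its underside.
- tub: Bystander: loose open round tub of pale grey plastic, 57 mm across, 38 mm high, near the -x, +y corner of the stand. Origin: centre of its underside.
Not all that is in view belongs to the job. Several things have the shape of the box; the one meant has the colours described above. Leave any brown or red look-alike of the disc_2 alone.

How it is judged:
By the outcome, as a careful person would: the job done as asked, in the order asked, and still so for the second after the job is handed in, with the robot touching nothing.
It also fails if it takes over 61 s, if anything falls off the work surface, if the arm or the gripper's body presses on something with over 40 N, if the wrist force passes 120 N, or if a joint passes its speed limit or range.

### The arm

A 7-joint arm with a two-finger parallel gripper is mounted at the origin on a cart in front of the work surface, level with it; the furniture and walls round the work are solid. World frame = base frame: x ahead of the robot, y to its left, z up, the work surface at z = 0. Lengths are in m, angles in degrees, forces in N, time in s.
With the tool pointing down it reaches from about 0.425 to 0.875 m from the base axis. Payload 4.7 kg.
Tool frame: the origin (TCP) lies midway between the tips of the shut fingers; the grasp point (between the pads) lies 19 mm behind it; z points along the fingers, y is the line along which they close (so a half turn about z gives the same grasp; the last joint's range is limited). The gripper opens to 87 mm and grips with 3 to 60 N. Pads are 19 mm wide; open, the fingers measure 117 mm over their backs; the gripper's body (75 mm by 190 mm) begins 51 mm behind the grasp point.
Start: joints at [-76.198, 18.392, -4.016, 83.108, 1.295, 78.541, -3.26], TCP at [0.146, 0.633, 0.223] pointing down, gripper open.
Joint ranges: [-163.93, 163.93], [-17.29, 119.83], [-79.2, 71.16], [3.27, 140.29], [-89.18, 269.18], [5.43, 117.66], [-154.24, 154.24]. Speed limits (degrees/s): [147.25, 147.25, 180, 180, 180, 180, 180].

### API

Orientations are given as [roll, pitch, yaw] about the fixed x, y, z axes, in that order (R = Rz(yaw) Ry(pitch) Rx(roll)).
In Python, from cell import env gives the robot as it stands. The module is installed in compiled form; this text tells all that it offers.
- The arm moves only by the tool step_arm, never from a script. Its argument "rows" is a list of rows, each an object with "angular": the turn, a rotation vector about the tool's x, y, z in units of pi rad (1.0 is pi rad), a list of three; "slide": the shift along the tool's x, y, z in units of 500 mm (1.0 is 500 mm), a list of three; "jaw": the opening, from 0 (shut) to 1 (fully open). A call has 1 to 10 rows; each row shifts and turns the commanded pose from where the row before left it, along the tool's axes as they then stand; what a row does not reach is not made up. A row lasts 1/8 s, in which the tool goes at most 62.5 mm and 10.7 degrees, less where a joint would pass 70% of its speed; a pose out of reach is approached as far as the arm can. A call with a number of a shift or a turn outside -1 to 1 is refused whole. A call with a gripper value outside its range is refused whole. The fingers move at their own pace and stop on an object; "newtons" is the grip in N (left out, the last holds). Time passes only in rows, so rows that do not move let the fingers close. It gives the time, the measured TCP pose, the force, the opening and the grip force at its end, in the units of the state.
- env.get_obs(): the state, without advancing time (a new reading comes with each control period).
- env.read_camera(name): name is "scene" or "top"; returns the picture (400x640x3 uint8, red, green, blue); there is no depth.
- env.camera_info(name): a dict with "fx", "fy", "cx", "cy" (pixels), "R" (3x3) and "t" (3): a world point X has camera coordinates R X + t. Camera axes: x right, y down, z forward; pixel columns grow to the right and rows downward; lengths in m; the calibration is good to about 2 mm. A picture is of the moment at which its call begins. camera_info takes no time and is no camera call.
- env.sign_off(): hands the job in; it is judged then, once.
The state is a dict: "time_s": time; "qpos": joint angles; "joint_velocities": joint speeds; "effort": joint torques, N m; "tool_pos": TCP position; "tool_rot": TCP orientation; "force": force on the tool from outside, world axes, zero at the start; "wrist_torque": the same for the moment, N m; "grip_width": finger opening in m; "grasp_force": force on a finger pad.
Only numpy, scipy, OpenCV 4.12 (cv2) and the standard library are available. Lean on these libraries where they do the work, as an engineer would, in place of code of your own. Each camera call takes 0.05 s, during which the arm holds its last target. There are 200 camera calls.

## Working session

There is one attempt and no reset: what is moved stays moved. The work goes in short steps, Python scripts to look and compute and a tool call to move; the robot and the scene stay as the last step left them, time stands still between calls to the robot, and variables do not carry over. Pictures are saved under pics/ and viewed, at most 10 in all, crops included, and the job is handed in when it is done.

Besides the shell and the picture viewer there is one more tool, called after "Call:" in YAML: its name, and indented under it one key for each argument. step_arm: Moves the arm, as the interface text tells. Shifts and turns lie within -1 to 1; 1 stands for 500 mm of shift or pi rad of turn. Its arguments: {"type":"object","properties":{"rows":{"type":"array"},"newtons":{"type":"number"}},"required":["rows"]}

```bash
mkdir -p pics; python3 - <<'E'
from cell import env
import cv2
for n in("scene","top"):
    cv2.imwrite(f"pics/{n}0.png",env.read_camera(n)[:,:,::-1]); c=env.camera_info(n); print(n,c)
print(env.get_obs())
E
```

```text
scene {'fx': 401.8076286315693, 'fy': 401.8076286315693, 'cx': 317.8876460209449, 'cy': 201.81351446992434, 'R': array([[-0.85649385, -0.5159329 , -0.01521568],
       [-0.36347881,  0.62381227, -0.69191141],
       [ 0.36647159, -0.5870873 , -0.72182205]]), 't': array([0.59073876, 0.16555824, 0.83462168])}
top {'fx': 472.87134331180044, 'fy': 472.87134331180044, 'cx': 321.5345113965939, 'cy': 198.57558035691412, 'R': array([[-0.01721743, -0.99976106,  0.01346756],
       [-0.98779036,  0.01492233, -0.15507267],
       [ 0.15483465, -0.01597308, -0.98781126]]), 't': array([0.17615509, 0.58166702, 0.92878444])}
{'time_s': 0.1, 'qpos': array([-76.19868455,  18.43407515,  -4.01436176,  83.16677686,
         1.29599423,  78.54092467,  -3.25867589]), 'joint_velocities': array([ 0.01553881, -0.06538267, -0.03181034, -0.20304327,  0.06282813,
        0.02309121, -0.02699513]), 'effort': array([ 1.33009262e-04, -4.92570841e+01, -4.05714065e-01, -3.13395238e+01,
       -6.41336571e-02,  3.96316010e-02,  6.98377471e-05]), 'tool_pos': array([0.14610314, 0.63286878, 0.22158903]), 'tool_rot': array([-1.79903503e+02,  6.75647599e-03,  1.67008672e+02]), 'force': array([-0.2646778 , -0.19515852, -0.6821988 ]), 'wrist_torque': array([-0.03873436, -0.00031023, -0.01485775]), 'grasp_force': 0.0, 'grip_width': 0.08728577772945799}
```

View pics/scene0.png

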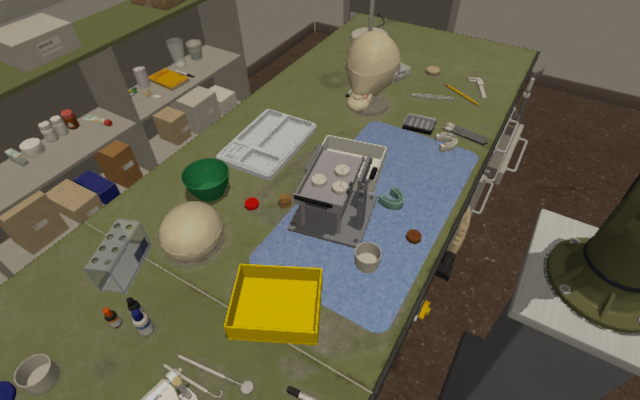

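View pics/top0.png

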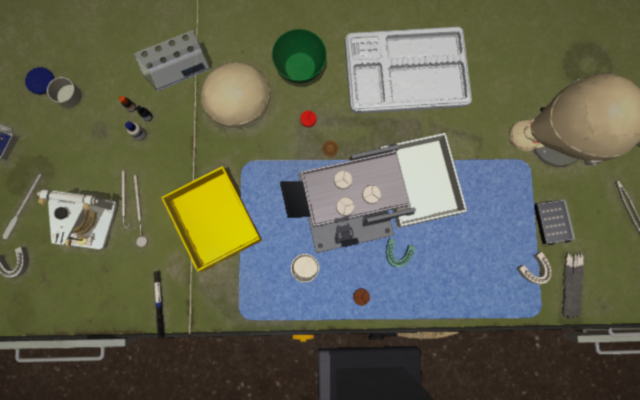

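The scene view shows the tray at about (340,175), with the handle at its near edge (315,200), the latch at (370,175), the tub at (368,257) and the cast at (392,198). In the top view the paddle is at (293,198), the box at (430,180), the latch near (390,214), the tub at (305,267), the cast at (400,250) and the dappen at (330,148). Next I'll look at enlarged crops.

```bash
python3 - <<'E'
import cv2
a=cv2.imread("pics/top0.png")[125:275,270:470]; cv2.imwrite("pics/tc.png",cv2.resize(a,None,fx=4,fy=4,interpolation=cv2.INTER_CUBIC))
a=cv2.imread("pics/scene0.png")[125:275,240:440]; cv2.imwrite("pics/sc.png",cv2.resize(a,None,fx=4,fy=4,interpolation=cv2.INTER_CUBIC))
E
```

```text
(no output)
```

View pics/tc.png

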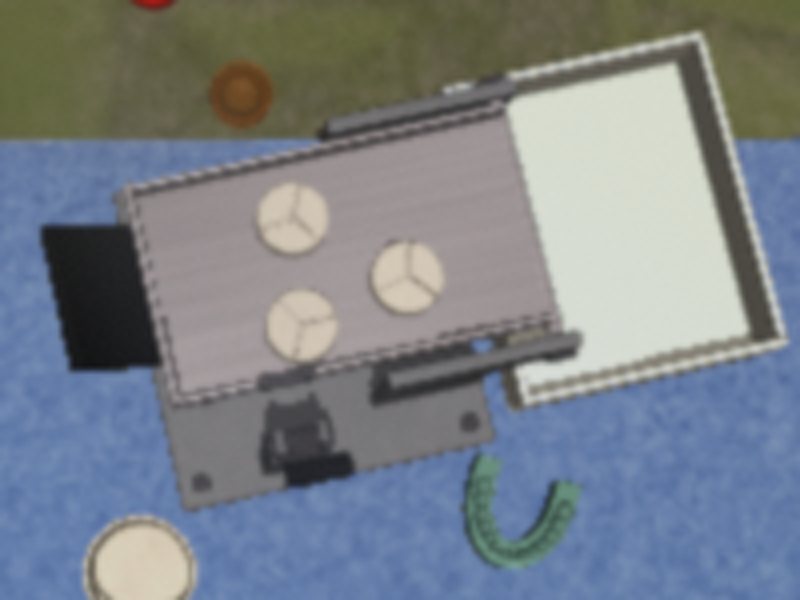

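View pics/sc.png

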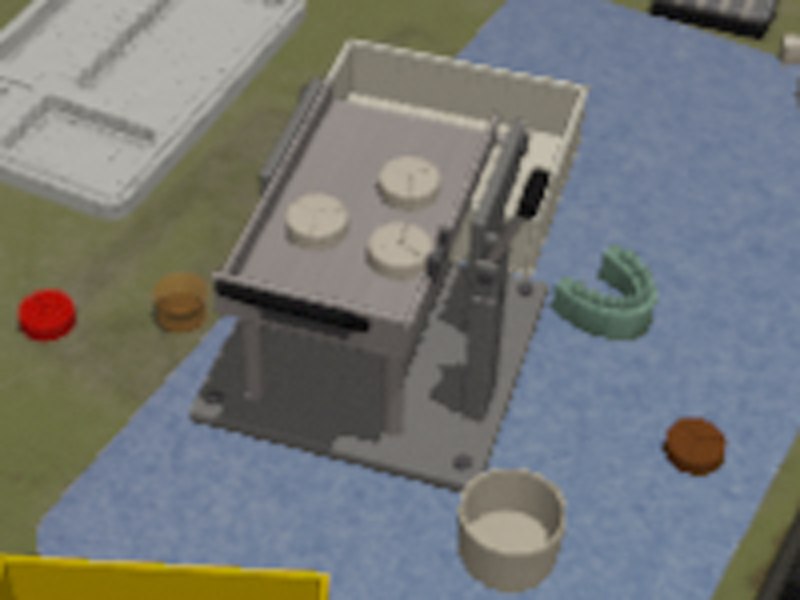

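The top crop shows the base plate's -x corners at (187,508) and (493,438), the paddle's outer edge from (42,228) to (70,370), the box rim corners at (700,36), (784,343) and (516,407), the knob at (320,469), and the discs inside the tray. In the scene crop the knob is at (535,193) and the base plate corners are at (192,415), (470,487) and (545,288).

```bash
cat >h.py <<'E'
import numpy as np, cv2
from cell import env
from scipy.spatial.transform import Rotation as Ro
def ray(n,u,v):
    c=env.camera_info(n);R,t=np.array(c["R"]),np.array(c["t"])
    return -R.T@t, R.T@np.array([(u-c["cx"])/c["fx"],(v-c["cy"])/c["fy"],1])
def onz(n,u,v,z):
    o,d=ray(n,u,v); return o+d*(z-o[2])/d[2]
def proj(n,X):
    c=env.camera_info(n);p=np.array(c["R"])@X+c["t"]; return np.array([c["cx"]+c["fx"]*p[0]/p[2],c["cy"]+c["fy"]*p[1]/p[2]])
def crop(u,v,off): return (u+.5)/4-.5+off[0],(v+.5)/4-.5+off[1]
T=(270,125);S=(240,125)
E
python3 - <<'E'
from h import *
from scipy.optimize import least_squares
obs=[("top",T,187,508,(-100,105,12)),("top",T,493,438,(-100,-65,12)),("scene",S,192,418,(76,105,12)),("scene",S,472,485,(-100,105,12)),("scene",S,545,288,(-100,-65,12)),
]
P=[onz(n,*crop(u,v,o),p[2]/1000)[:2] for n,o,u,v,p in obs]; L=np.array([p[:2] for *_,p in obs])/1000
def tf(x,L): c,s=np.cos(x[2]),np.sin(x[2]); return L@np.array([[c,s],[-s,c]])+x[:2]
r=least_squares(lambda x:(tf(x,L)-P).ravel(),[.5,0,.2]); x=r.x
print("stand",x[:2],np.degrees(x[2]),"res mm",(r.fun*1000).round(1))
# checks
for nm,l in dict(handle=(0,126.4,146.1),padtopL=(35,126.4+14.1,146.1+16.9),padtopR=(-35,140.5,163),pivot=(-84,45,128)).items():
    l=np.array(l)/1000; X=np.r_[tf(x,l[None,:2])[0],l[2]]
    for n,o in(("top",T),("scene",S)): print(nm,n,X.round(4),((proj(n,X)-o+.5)*4-.5).round(0))
bx=[onz("top",*crop(u,v,T),.05)[:2] for u,v in[(700,36),(784,343),(516,407)]]
print("box",bx,np.linalg.norm(bx[0]-bx[1]),np.linalg.norm(bx[1]-bx[2]),np.degrees(np.arctan2(*(bx[0]-bx[1])[::-1])), np.degrees(np.arctan2(*(bx[2]-bx[1])[::-1]))-90)
o1,d1=ray("top",*crop(320,469,T));o2,d2=ray("scene",*crop(535,193,S))
A=np.c_[d1,-d2];k=np.linalg.lstsq(A,o2-o1,rcond=None)[0];a,b=o1+k[0]*d1,o2+k[1]*d2
K=(a+b)/2;c,s=np.cos(x[2]),np.sin(x[2]);print("knob",K,np.linalg.norm(a-b),"stand",(K[:2]-x[:2])@np.array([[c,-s],[s,c]]))
for nm,u,v,z in[("tub",140,568,.038),("cast",522,510,.03),("dap",241,94,.022)]: print(nm,onz("top",*crop(u,v,T),z))
E
```

```text
stand [0.59354674 0.10276801] 12.757827363259496 res mm [-4.6  4.2 -1.1  0.   6.4  0.9 -3.6  0.6  2.9 -5.6]
handle top [0.5656 0.226  0.1461] [ 82. 304.]
handle scene [0.5656 0.226  0.1461] [288. 309.]
padtopL top [0.5967 0.2475 0.163 ] [ 32. 231.]
padtopL scene [0.5967 0.2475 0.163 ] [210. 289.]
padtopR top [0.5284 0.2321 0.163 ] [ 67. 381.]
padtopR scene [0.5284 0.2321 0.163 ] [346. 320.]
pivot top [0.5017 0.1281 0.128 ] [296. 443.]
pivot scene [0.5017 0.1281 0.128 ] [489. 261.]
box [array([ 0.7175283 , -0.09376725]), array([ 0.55464578, -0.12750407]), array([0.52402169, 0.01124634])] 0.1663396783658709 0.14208980213480288 11.701845592428759 12.446407479066153
knob [0.48465777 0.12063838 0.17836308] 0.0031043026088181857 stand [-0.10225441  0.04147522]
tub [0.44652045 0.20325399 0.038     ]
cast [0.47278937 0.00683489 0.03      ]
dap [0.69699065 0.14662531 0.022     ]
```

```bash
python3 - <<'E'
from h import *
for n,o,box in(("top",T,(0,200,180,400)),("scene",S,(190,260,400,345)),("top",T,(270,430,370,500)),("scene",S,(510,160,560,225))):
    a=cv2.imread(f"pics/{n}0.png")[o[1]:o[1]+150,o[0]:o[0]+200]; a=cv2.resize(a,None,fx=4,fy=4,interpolation=cv2.INTER_CUBIC).max(2)
    m=np.zeros_like(a);x0,y0,x1,y1=box;m[y0:y1,x0:x1]=(a[y0:y1,x0:x1]<55)*255
    k=max(cv2.findContours(m,0,2)[0],key=cv2.contourArea)
    print(n,cv2.contourArea(k),cv2.approxPolyDP(k,6,True)[:,0].tolist(),cv2.boxPoints(cv2.minAreaRect(k)).round().tolist())
c=lambda n:-np.array(env.camera_info(n)["R"]).T@env.camera_info(n)["t"]
print(c("top"),c("scene"))
E
```

```text
top 11915.5 [[125, 227], [44, 230], [74, 368], [158, 362]] [[41.0, 229.0], [126.0, 211.0], [160.0, 363.0], [74.0, 382.0]]
scene 3155.0 [[216, 283], [219, 295], [266, 318], [342, 338], [369, 327], [348, 312]] [[211.0, 304.0], [217.0, 278.0], [371.0, 318.0], [365.0, 344.0]]
top 1352.0 [[349, 460], [324, 454], [282, 467], [291, 483], [348, 472]] [[281.0, 462.0], [347.0, 450.0], [352.0, 474.0], [286.0, 487.0]]
scene 756.5 [[545, 173], [533, 173], [519, 216], [535, 213]] [[516.0, 215.0], [532.0, 168.0], [550.0, 175.0], [533.0, 221.0]]
[0.43379    0.18226872 1.005292  ] [0.2602759  0.69150009 0.72598846]
```

```bash
cat >fit.py <<'E'
from h import *
from scipy.optimize import least_squares
obs=[("top",187,508,(-100,105,12)),("top",493,438,(-100,-65,12)),("top",57,299,(0,143.6,160.4)),("top",533,217,(0,-90,99)),
("scene",192,416,(76,105,12)),("scene",472,487,(-100,105,12)),("scene",545,287,(-100,-65,12)),("scene",282,298,(0,137.4,165.6))]
O={"top":T,"scene":S}
def W(x,l): c,s=np.cos(x[2]),np.sin(x[2]); l=np.array(l)/1000; return np.array([x[0]+c*l[0]-s*l[1],x[1]+s*l[0]+c*l[1],l[2]])
def f(x): return np.concatenate([proj(n,W(x,p))-crop(u,v,O[n]) for n,u,v,p in obs])
r=least_squares(f,[.59,.1,.21],loss="soft_l1")
X=r.x
if __name__=="__main__":
    print(X[:2],np.degrees(X[2])); print(f(X).reshape(-1,2).round(1).tolist())
    for nm,l in dict(handle=(0,126.4,146.1),hinge=(0,-90,95),pivot=(-84,45,128)).items(): print(nm,W(X,l).round(4),[((proj(n,W(X,l))-O[n]+.5)*4-.5).round().tolist() for n in O])
    for n in O:
        print(n,least_squares(lambda x:np.concatenate([proj(m,W(x,p))-crop(u,v,O[m]) for m,u,v,p in obs if m==n]),[.59,.1,.21]).x)
E
python3 fit.py
```

```text
[0.59450286 0.09850959] 11.874842986336956
[[-0.8, 1.2], [1.4, 0.7], [-1.3, 0.5], [-1.4, -0.3], [-2.3, -2.2], [0.9, -0.8], [0.6, -2.2], [-0.9, -2.2]]
handle [0.5685 0.2222 0.1461] [[90.0, 297.0], [287.0, 302.0]]
hinge [0.613  0.0104 0.095 ] [[526.0, 218.0], [409.0, 119.0]]
pivot [0.503  0.1253 0.128 ] [[302.0, 440.0], [489.0, 257.0]]
top [0.59535087 0.09696668 0.19937037]
scene [0.59159531 0.10275502 0.2142774 ]
```

```bash
cat >plan.py <<'E'
from fit import *
def pose():
    s=env.get_obs(); return Ro.from_euler("xyz",s["tool_rot"],degrees=True),np.array(s["tool_pos"]),s
def comp(R,p,w,n):
    for _ in range(n): p=p+R.apply(w[:3]*.5); R=R*Ro.from_rotvec(w[3:]*np.pi)
    return R,p
def rows(R,p,Rt,pt,n):
    def g(w):
        a,b=comp(R,p,w,n); return np.r_[(b-pt)*10,(a.inv()*Rt).as_rotvec()]
    w0=np.r_[R.inv().apply(pt-p)/.5,(R.inv()*Rt).as_rotvec()/np.pi]/n
    w=least_squares(g,w0).x; return w
def show(w,n): print(n,"rows slide",w[:3].round(4).tolist(),"ang",w[3:].round(4).tolist(), "mm",np.linalg.norm(w[:3])*500,"deg",np.linalg.norm(w[3:])*180)
Rs=Ro.from_euler("z",X[2])
def tool(l,tilt): # tool pose, stand-mm TCP, tilt of tool about stand x (deg, 40=paddle with tray down)
    t=np.radians(tilt); c,s=np.cos(t),np.sin(t)
    return Rs*Ro.from_matrix(np.c_[[-1,0,0],[0,c,-s],[0,-s,-c]]),W(X,l)
def handle(a,back): # TCP pose for grasp at tray angle a, backed off by mm
    y=216.4*np.cos(a)-51.1*np.sin(a)-90; z=95+216.4*np.sin(a)+51.1*np.cos(a)
    t=np.radians(40)-a; u=np.array([0,np.sin(t),np.cos(t)])
    return tool(np.array([0,y,z])+u*(back-19),np.degrees(t))
def go(Rt,pt,n,st=None):
    R,p,s=pose()
    if st: R,p=st
    w=rows(R,p,Rt,pt,n); show(w,n); return comp(R,p,w.round(4),n)
E
python3 - <<'E'
from plan import *
a=go(*handle(0,130),10); b=go(*handle(0,0),6,a)
E
```

```text
10 rows slide [-0.0844, -0.064, 0.0211] ang [0.0218, -0.0048, -0.0132] mm 54.002393213501136 deg 4.6746391123675854
6 rows slide [-0.0001, -0.0, 0.0433] ang [0.0, -0.0001, -0.0001] mm 21.6264765296674 deg 0.015280815158339652
```

Call:
step_arm:
  rows:
    - {"slide": [-0.0844,-0.064,0.0211],"angular": [0.0218,-0.0048,-0.0132],"jaw": 0.6}
    - {"slide": [-0.0844,-0.064,0.0211],"angular": [0.0218,-0.0048,-0.0132],"jaw": 0.6}
    - {"slide": [-0.0844,-0.064,0.0211],"angular": [0.0218,-0.0048,-0.0132],"jaw": 0.6}
    - {"slide": [-0.0844,-0.064,0.0211],"angular": [0.0218,-0.0048,-0.0132],"jaw": 0.6}
    - {"slide": [-0.0844,-0.064,0.0211],"angular": [0.0218,-0.0048,-0.0132],"jaw": 0.6}
    - {"slide": [-0.0844,-0.064,0.0211],"angular": [0.0218,-0.0048,-0.0132],"jaw": 0.6}
    - {"slide": [-0.0844,-0.064,0.0211],"angular": [0.0218,-0.0048,-0.0132],"jaw": 0.6}
    - {"slide": [-0.0844,-0.064,0.0211],"angular": [0.0218,-0.0048,-0.0132],"jaw": 0.6}
    - {"slide": [-0.0844,-0.064,0.0211],"angular": [0.0218,-0.0048,-0.0132],"jaw": 0.6}
    - {"slide": [-0.0844,-0.064,0.0211],"angular": [0.0218,-0.0048,-0.0132],"jaw": 0.6}

```text
time_s: 1.35
tool_pos: [0.5549, 0.2912, 0.2312]
tool_rot: [-140.0, -0.1, -168.1]
force: [0.6, -0.7, -0.5]
grip_width: 0.0523
grasp_force: 0.0
```

```bash
python3 - <<'E'
from plan import *
print(env.get_obs()); print(handle(0,130)[1]); go(*handle(0,130),2); go(*handle(0,0),8)
for n in O:
    print(n,((proj(n,env.get_obs()["tool_pos"])-O[n]+.5)*4-.5))
    i=env.read_camera(n)[:,:,::-1];o=O[n];cv2.imwrite(f"pics/{n}1.png",i); cv2.imwrite(f"pics/{n}1c.png",cv2.resize(i[o[1]-40:o[1]+110,o[0]-40:o[0]+160],None,fx=2,fy=2))
a=[cv2.imread(f"pics/{n}1c.png") for n in O]; cv2.imwrite("pics/both1.png",np.hstack(a))
E
```

```text
{'time_s': 1.35, 'qpos': array([-53.95005802,  30.17394832,   8.67785321,  76.15132423,
        28.2561135 ,  97.43652888,  54.14271995]), 'joint_velocities': array([ 15.19533945,  22.20357836,  10.52299768, -27.08210515,
        30.94059124,   6.7152365 ,  46.04762304]), 'effort': array([ -0.91707699, -58.61328006,   3.80993038, -27.0440805 ,
         2.02813603,   1.99754745,  -0.79681434]), 'tool_pos': array([0.55491705, 0.29124623, 0.23121043]), 'tool_rot': array([-1.39974302e+02, -7.53324454e-02, -1.68132968e+02]), 'force': array([ 0.56776817, -0.74017672, -0.48544645]), 'wrist_torque': array([ 8.07864824e-01,  1.49553724e-01, -6.21992370e-04]), 'grasp_force': 0.0, 'grip_width': 0.052338880567869187}
[0.55381107 0.29202706 0.23113093]
2 rows slide [0.0009, 0.0008, -0.0006] ang [-0.0001, -0.0002, 0.0001] mm 0.6780886694122045 deg 0.03998788128226436
8 rows slide [0.0002, 0.0002, 0.0324] ang [-0.0, -0.0, 0.0] mm 16.17865913394919 deg 0.00999697032056727
top [-86.27924261 300.68302832]
scene [220.91182028 262.94194106]
```

View pics/both1.png

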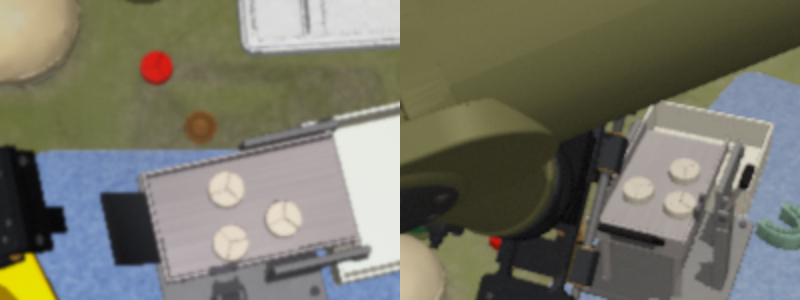

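The top view shows the inner fingertip at (62,218), left of the paddle at (125,230) and lined up with it. The scene view shows both fingers beside the paddle and the tray untouched. I'll approach now.

Call:
step_arm:
  rows:
    - {"slide": [0.0002,0.0002,0.0324],"angular": [0,0,0],"jaw": 0.5}
    - {"slide": [0.0002,0.0002,0.0324],"angular": [0,0,0],"jaw": 0.5}
    - {"slide": [0.0002,0.0002,0.0324],"angular": [0,0,0],"jaw": 0.5}
    - {"slide": [0.0002,0.0002,0.0324],"angular": [0,0,0],"jaw": 0.5}
    - {"slide": [0.0002,0.0002,0.0324],"angular": [0,0,0],"jaw": 0.5}
    - {"slide": [0.0002,0.0002,0.0324],"angular": [0,0,0],"jaw": 0.5}
    - {"slide": [0.0002,0.0002,0.0324],"angular": [0,0,0],"jaw": 0.5}
    - {"slide": [0.0002,0.0002,0.0324],"angular": [0,0,0],"jaw": 0.5}

```text
time_s: 2.45
tool_pos: [0.57, 0.2107, 0.1307]
tool_rot: [-140.1, 0.0, -168.2]
force: [0.0, 0.5, -0.2]
grip_width: 0.0436
grasp_force: 0.0
```

```bash
python3 - <<'E'
from plan import *
s=env.get_obs();print(s["tool_pos"],handle(0,0)[1],s["force"])
i=[]
for n in O:
    a=env.read_camera(n)[:,:,::-1];o=O[n];i.append(cv2.resize(a[o[1]-20:o[1]+110,o[0]-30:o[0]+100],None,fx=3,fy=3,interpolation=cv2.INTER_CUBIC))
cv2.imwrite("pics/both2.png",np.hstack(i))
E
```

```text
[0.57001996 0.21072232 0.13069436] [0.57100608 0.21025296 0.13154516] [ 0.02702874  0.52578617 -0.2280529 ]
```

View pics/both2.png

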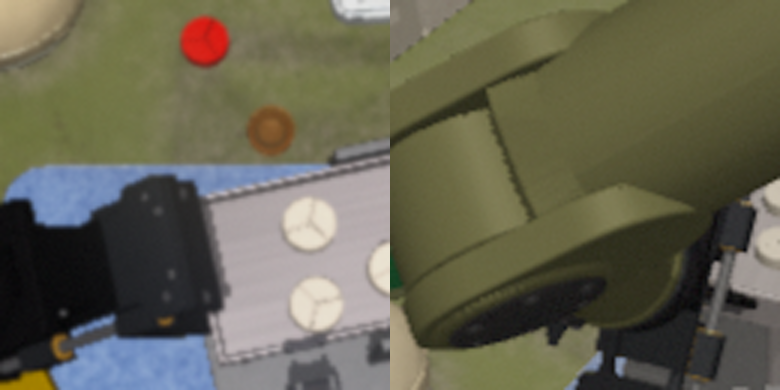

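The gripper stands over the paddle at about (160,260) in the top view, centred across it, with no contact force. I'll close with a moderate grip.

Call:
step_arm:
  rows:
    - {"slide": [0,0,0],"angular": [0,0,0],"jaw": 0.3}
    - {"slide": [0,0,0],"angular": [0,0,0],"jaw": 0.2}
    - {"slide": [0,0,0],"angular": [0,0,0],"jaw": 0.1}
    - {"slide": [0,0,0],"angular": [0,0,0],"jaw": 0}
    - {"slide": [0,0,0],"angular": [0,0,0],"jaw": 0}
  newtons: 20

```text
time_s: 3.18
tool_pos: [0.57, 0.2113, 0.132]
tool_rot: [-140.1, 0.0, -168.2]
force: [-1.7, 0.8, 1.8]
grip_width: 0.0079
grasp_force: 20.0
```

```bash
python3 - <<'E'
from plan import *
R,p,s=pose();print(s["tool_pos"],s["force"],s["wrist_torque"],s["grip_width"],s["grasp_force"])
# arc about hinge from present pose
def arc(a): 
    h=W(X,(0,-90,95)); ax=Rs.apply([1,0,0]); q=Ro.from_rotvec(ax*a); return q*R,h+q.apply(p-h)
for a,n in((.2,6),(.75,20)): go(*arc(a),n)
E
```

```text
[0.56998285 0.21132373 0.13200137] [-1.68760964  0.7887313   1.83739047] [ 0.33571378  0.15537767 -0.04850922] 0.007924392923152498 20.00282329361653
6 rows slide [-0.0, -0.0108, -0.0087] ang [-0.0106, 0.0, -0.0] mm 6.95804062687704 deg 1.909859317102745
20 rows slide [-0.0, -0.0122, -0.0098] ang [-0.0119, 0.0, -0.0] mm 7.827699441533902 deg 2.1485917317405874
```

Call:
step_arm:
  rows:
    - {"slide": [0,-0.0122,-0.0098],"angular": [-0.0119,0,0],"jaw": 0}
    - {"slide": [0,-0.0122,-0.0098],"angular": [-0.0119,0,0],"jaw": 0}
    - {"slide": [0,-0.0122,-0.0098],"angular": [-0.0119,0,0],"jaw": 0}
    - {"slide": [0,-0.0122,-0.0098],"angular": [-0.0119,0,0],"jaw": 0}
    - {"slide": [0,-0.0122,-0.0098],"angular": [-0.0119,0,0],"jaw": 0}
    - {"slide": [0,-0.0122,-0.0098],"angular": [-0.0119,0,0],"jaw": 0}
    - {"slide": [0,-0.0122,-0.0098],"angular": [-0.0119,0,0],"jaw": 0}
    - {"slide": [0,-0.0122,-0.0098],"angular": [-0.0119,0,0],"jaw": 0}
    - {"slide": [0,-0.0122,-0.0098],"angular": [-0.0119,0,0],"jaw": 0}
    - {"slide": [0,-0.0122,-0.0098],"angular": [-0.0119,0,0],"jaw": 0}

```text
time_s: 4.42
tool_pos: [0.5756, 0.184, 0.2046]
tool_rot: [-161.7, 0.0, -168.2]
force: [0.3, 0.8, -0.5]
grip_width: 0.0078
grasp_force: 20.0
```

Call:
step_arm:
  rows:
    - {"slide": [0,-0.0122,-0.0098],"angular": [-0.0119,0,0],"jaw": 0}
    - {"slide": [0,-0.0122,-0.0098],"angular": [-0.0119,0,0],"jaw": 0}
    - {"slide": [0,-0.0122,-0.0098],"angular": [-0.0119,0,0],"jaw": 0}
    - {"slide": [0,-0.0122,-0.0098],"angular": [-0.0119,0,0],"jaw": 0}
    - {"slide": [0,-0.0122,-0.0098],"angular": [-0.0119,0,0],"jaw": 0}
    - {"slide": [0,-0.0122,-0.0098],"angular": [-0.0119,0,0],"jaw": 0}
    - {"slide": [0,-0.0122,-0.0098],"angular": [-0.0119,0,0],"jaw": 0}
    - {"slide": [0,-0.0122,-0.0098],"angular": [-0.0119,0,0],"jaw": 0}
    - {"slide": [0,-0.0122,-0.0098],"angular": [-0.0119,0,0],"jaw": 0}
    - {"slide": [0,-0.0122,-0.0098],"angular": [-0.0119,0,0],"jaw": 0}

```text
time_s: 5.68
tool_pos: [0.5863, 0.1325, 0.2619]
tool_rot: [176.9, 0.1, -168.2]
force: [1.4, 2.0, -1.1]
grip_width: 0.0079
grasp_force: 20.0
```

Call:
step_arm:
  rows:
    - {"slide": [0,-0.0122,-0.0098],"angular": [-0.0119,0,0],"jaw": 0}
    - {"slide": [0,0,0],"angular": [0,0,0],"jaw": 0}
    - {"slide": [0,0,0],"angular": [0,0,0],"jaw": 0}
    - {"slide": [0,0,0],"angular": [0,0,0],"jaw": 0}
    - {"slide": [0,0,0],"angular": [0,0,0],"jaw": 0}
    - {"slide": [0,0,0],"angular": [0,0,0],"jaw": 0}
    - {"slide": [0,0,0],"angular": [0,0,0],"jaw": 0}
    - {"slide": [0,0,0],"angular": [0,0,0],"jaw": 0}
    - {"slide": [0,0,0],"angular": [0,0,0],"jaw": 0}
    - {"slide": [0,0,0],"angular": [0,0,0],"jaw": 0}

```text
time_s: 6.92
tool_pos: [0.5875, 0.1266, 0.2661]
tool_rot: [174.9, 0.0, -168.2]
force: [1.1, 1.3, 0.1]
grip_width: 0.0079
grasp_force: 20.0
```

```bash
python3 - <<'E'
from plan import *
s=env.get_obs();print(s["tool_pos"],s["tool_rot"],s["force"])
i=[]
for n in O:
    a=env.read_camera(n)[:,:,::-1];o=O[n];i.append(cv2.resize(a[o[1]-20:o[1]+110,o[0]+20:o[0]+220],None,fx=2,fy=2,interpolation=cv2.INTER_CUBIC))
cv2.imwrite("pics/both3.png",np.hstack(i))
E
```

```text
[0.58753836 0.12662394 0.26614606] [ 1.74885604e+02  2.64387339e-02 -1.68208660e+02] [1.07457121 1.33876067 0.08596086]
```

View pics/both3.png

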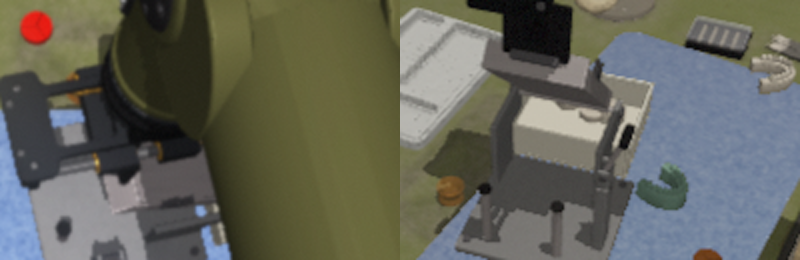

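The tray is up at about 0.79 rad. In the scene view (right half) discs lie in the box near (590,112), but the arm hides the tray floor from the top camera. I'll lower it and check.

```bash
python3 - <<'E'
from plan import *
go(Ro.from_euler("xyz",[-140.1,0,-168.2],degrees=True),np.array([.57,.2113,.1315]),25)
E
```

```text
25 rows slide [-0.0, 0.0099, 0.0086] ang [0.01, 0.0, -0.0] mm 6.569259782311642 deg 1.8005732852669043
```

Call:
step_arm:
  rows:
    - {"slide": [0,0.0099,0.0086],"angular": [0.01,0,0],"jaw": 0}
    - {"slide": [0,0.0099,0.0086],"angular": [0.01,0,0],"jaw": 0}
    - {"slide": [0,0.0099,0.0086],"angular": [0.01,0,0],"jaw": 0}
    - {"slide": [0,0.0099,0.0086],"angular": [0.01,0,0],"jaw": 0}
    - {"slide": [0,0.0099,0.0086],"angular": [0.01,0,0],"jaw": 0}
    - {"slide": [0,0.0099,0.0086],"angular": [0.01,0,0],"jaw": 0}
    - {"slide": [0,0.0099,0.0086],"angular": [0.01,0,0],"jaw": 0}
    - {"slide": [0,0.0099,0.0086],"angular": [0.01,0,0],"jaw": 0}
    - {"slide": [0,0.0099,0.0086],"angular": [0.01,0,0],"jaw": 0}
    - {"slide": [0,0.0099,0.0086],"angular": [0.01,0,0],"jaw": 0}

```text
time_s: 8.28
tool_pos: [0.5779, 0.1732, 0.2207]
tool_rot: [-167.0, 0.0, -168.2]
force: [0.3, 2.5, 0.7]
grip_width: 0.008
grasp_force: 20.0
```

Call:
step_arm:
  rows:
    - {"slide": [0,0.0099,0.0086],"angular": [0.01,0,0],"jaw": 0}
    - {"slide": [0,0.0099,0.0086],"angular": [0.01,0,0],"jaw": 0}
    - {"slide": [0,0.0099,0.0086],"angular": [0.01,0,0],"jaw": 0}
    - {"slide": [0,0.0099,0.0086],"angular": [0.01,0,0],"jaw": 0}
    - {"slide": [0,0.0099,0.0086],"angular": [0.01,0,0],"jaw": 0}
    - {"slide": [0,0.0099,0.0086],"angular": [0.01,0,0],"jaw": 0}
    - {"slide": [0,0.0099,0.0086],"angular": [0.01,0,0],"jaw": 0}
    - {"slide": [0,0.0099,0.0086],"angular": [0.01,0,0],"jaw": 0}
    - {"slide": [0,0.0099,0.0086],"angular": [0.01,0,0],"jaw": 0}
    - {"slide": [0,0.0099,0.0086],"angular": [0.01,0,0],"jaw": 0}

```text
time_s: 9.52
tool_pos: [0.5716, 0.2034, 0.1629]
tool_rot: [-149.0, 0.0, -168.2]
force: [-0.4, 5.6, 2.2]
grip_width: 0.008
grasp_force: 20.0
```

```bash
python3 - <<'E'
from plan import *
s=env.get_obs();print(s["time_s"],s["tool_pos"],s["tool_rot"],s["force"])
cv2.imwrite("pics/top4.png",env.read_camera("top")[:,:,::-1][100:250,240:490].repeat(3,0).repeat(3,1))
go(Ro.from_euler("xyz",[-140.1,0,-168.2],degrees=True),np.array([.57,.2113,.1315]),6)
E
```

```text
9.525 [0.57160941 0.20340275 0.16285978] [-1.48999697e+02  4.71914986e-02 -1.68150863e+02] [-0.35974469  5.63154781  2.153916  ]
6 rows slide [-0.0, 0.0077, 0.0068] ang [0.0081, 0.0001, 0.0001] mm 5.142398907187165 deg 1.4626860121529985
```

View pics/top4.png

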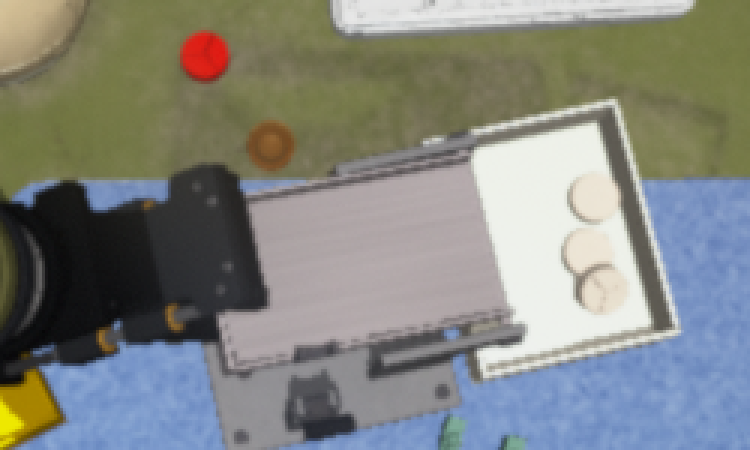

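All three discs are in the box, at (593,196), (587,250) and (603,288), and the tray is empty. I'll finish lowering gently.

Call:
step_arm:
  rows:
    - {"slide": [0,0.0077,0.0068],"angular": [0.0081,0,0],"jaw": 0}
    - {"slide": [0,0.0077,0.0068],"angular": [0.0081,0,0],"jaw": 0}
    - {"slide": [0,0.0077,0.0068],"angular": [0.0081,0,0],"jaw": 0}
    - {"slide": [0,0.0077,0.0068],"angular": [0.0081,0,0],"jaw": 0}
    - {"slide": [0,0.004,0.0034],"angular": [0.0041,0,0],"jaw": 0}
    - {"slide": [0,0.004,0.0034],"angular": [0.0041,0,0],"jaw": 0}
    - {"slide": [0,0.004,0.0034],"angular": [0.0041,0,0],"jaw": 0}
    - {"slide": [0,0.004,0.0034],"angular": [0.0041,0,0],"jaw": 0}
    - {"slide": [0,0,0],"angular": [0,0,0],"jaw": 0}

```text
time_s: 10.7
tool_pos: [0.57, 0.2112, 0.1323]
tool_rot: [-140.3, 0.0, -168.1]
force: [0.2, 6.2, 1.7]
grip_width: 0.0079
grasp_force: 20.0
```

Call:
step_arm:
  rows:
    - {"slide": [0,0.002,0.0017],"angular": [0.002,0,0],"jaw": 0}
    - {"slide": [0,0.002,0.0017],"angular": [0,0,0],"jaw": 0}
    - {"slide": [0,0,0],"angular": [0,0,0],"jaw": 0}

```text
time_s: 11.08
tool_pos: [0.57, 0.2112, 0.1319]
tool_rot: [-139.9, 0.1, -168.2]
force: [-2.7, 6.3, 8.3]
grip_width: 0.0077
grasp_force: 20.0
```

Call:
step_arm:
  rows:
    - {"slide": [0,0,0],"angular": [0,0,0],"jaw": 0.15}
    - {"slide": [0,0,0],"angular": [0,0,0],"jaw": 0.3}
    - {"slide": [0,0,0],"angular": [0,0,0],"jaw": 0.45}
    - {"slide": [0,0,-0.02],"angular": [0,0,0],"jaw": 0.5}
    - {"slide": [0,0,-0.05],"angular": [0,0,0],"jaw": 0.5}
    - {"slide": [0,0,-0.05],"angular": [0,0,0],"jaw": 0.5}
    - {"slide": [0,0,-0.05],"angular": [0,0,0],"jaw": 0.5}
    - {"slide": [0,0,-0.05],"angular": [0,0,0],"jaw": 0.5}
    - {"slide": [0,0,-0.02],"angular": [0,0,0],"jaw": 0.5}

```text
time_s: 12.2
tool_pos: [0.5542, 0.2878, 0.2237]
tool_rot: [-140.1, 0.1, -168.1]
force: [0.4, -0.3, 0.8]
grip_width: 0.0437
grasp_force: 0.0
```

```bash
python3 - <<'E'
from plan import *
s=env.get_obs();print(s["time_s"],s["tool_pos"],s["tool_rot"],s["force"],s["qpos"])
a=go(*tool((-140,45,225),0),8);a=go(*tool((-140,45,168),0),4,a)
a=go(*tool((-70,45,168),0),10,a)
E
```

```text
12.2 [0.55418599 0.287839   0.22371904] [-1.40053815e+02  1.15585401e-01 -1.68120326e+02] [ 0.43156343 -0.32923005  0.77934985] [-53.64094016  29.93220017   8.30742006  77.31041553  28.4299639
  96.46207594  53.53172276]
8 rows slide [0.0349, -0.0352, 0.0141] ang [-0.0277, 0.0001, -0.0] mm 25.749566734365413 deg 4.993292594227589
4 rows slide [-0.0001, 0.0, 0.0286] ang [-0.0001, -0.0, -0.0001] mm 14.32489829694084 deg 0.018630674452970897
10 rows slide [-0.014, 0.0, 0.0] ang [0.0, -0.0, 0.0] mm 6.999567494789847 deg 0.0036046107438597063
```

Call:
step_arm:
  rows:
    - {"slide": [0.0349,-0.0352,0.0141],"angular": [-0.0277,0,0],"jaw": 0}
    - {"slide": [0.0349,-0.0352,0.0141],"angular": [-0.0277,0,0],"jaw": 0}
    - {"slide": [0.0349,-0.0352,0.0141],"angular": [-0.0277,0,0],"jaw": 0}
    - {"slide": [0.0349,-0.0352,0.0141],"angular": [-0.0277,0,0],"jaw": 0}
    - {"slide": [0.0349,-0.0352,0.0141],"angular": [-0.0277,0,0],"jaw": 0}
    - {"slide": [0.0349,-0.0352,0.0141],"angular": [-0.0277,0,0],"jaw": 0}
    - {"slide": [0.0349,-0.0352,0.0141],"angular": [-0.0277,0,0],"jaw": 0}
    - {"slide": [0.0349,-0.0352,0.0141],"angular": [-0.0277,0,0],"jaw": 0}
    - {"slide": [0,0,0],"angular": [0,0,0],"jaw": 0}

```text
time_s: 13.32
tool_pos: [0.4474, 0.1078, 0.2242]
tool_rot: [-179.9, -0.0, -168.6]
force: [1.1, 1.0, 0.7]
grip_width: 0.0005
grasp_force: 0.0
```

Call:
step_arm:
  rows:
    - {"slide": [0,0,0.0286],"angular": [0,0,0],"jaw": 0}
    - {"slide": [0,0,0.0286],"angular": [0,0,0],"jaw": 0}
    - {"slide": [0,0,0.0286],"angular": [0,0,0],"jaw": 0}
    - {"slide": [0,0,0.0286],"angular": [0,0,0],"jaw": 0}
    - {"slide": [0,0,0],"angular": [0,0,0],"jaw": 0}

```text
time_s: 13.95
tool_pos: [0.447, 0.1117, 0.1654]
tool_rot: [-179.8, -0.2, -168.2]
force: [0.8, 1.0, 0.9]
grip_width: 0.0002
grasp_force: 0.0
```

```bash
python3 - <<'E'
from plan import *
s=env.get_obs();print(s["time_s"],s["tool_pos"],s["tool_rot"],s["force"],s["grip_width"]); print(tool((-140,45,168),0)[1])
i=[]
for n in O:
    a=env.read_camera(n)[:,:,::-1];o=O[n];i.append(cv2.resize(a[o[1]-20:o[1]+130,o[0]:o[0]+200],None,fx=2,fy=2,interpolation=cv2.INTER_CUBIC))
cv2.imwrite("pics/both5.png",np.hstack(i))
E
```

```text
13.95 [0.44701888 0.1117054  0.16544723] [-1.79802761e+02 -1.54309861e-01 -1.68188197e+02] [0.78952627 1.04697756 0.89109721] 0.0002109448305902242
[0.44823909 0.11373813 0.168     ]
```

View pics/both5.png

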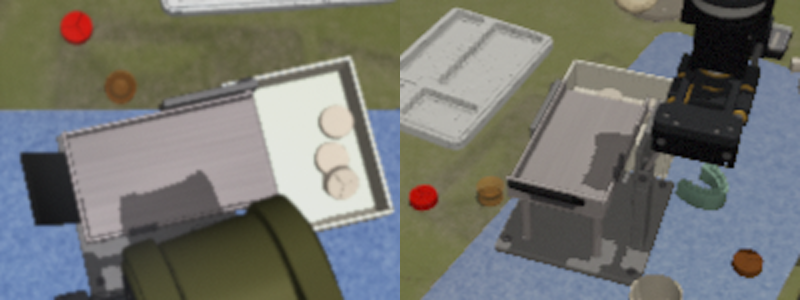

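The tray lies flat and empty with its paddle at (45,190), and the three discs are in the box. The shut fingers stand on the -x side of the latch. I'll push toward stand +x.

Call:
step_arm:
  rows:
    - {"slide": [-0.014,0.0005,-0.003],"angular": [0,0,0],"jaw": 0}
    - {"slide": [-0.014,0.0005,-0.002],"angular": [0,0,0],"jaw": 0}
    - {"slide": [-0.014,0.0005,0],"angular": [0,0,0],"jaw": 0}
    - {"slide": [-0.014,0.0005,0],"angular": [0,0,0],"jaw": 0}
    - {"slide": [-0.014,0,0],"angular": [0,0,0],"jaw": 0}
    - {"slide": [-0.014,0,0],"angular": [0,0,0],"jaw": 0}
    - {"slide": [-0.014,0,0],"angular": [0,0,0],"jaw": 0}
    - {"slide": [-0.014,0,0],"angular": [0,0,0],"jaw": 0}

```text
time_s: 15.05
tool_pos: [0.5029, 0.1243, 0.1694]
tool_rot: [-179.8, -0.0, -168.2]
force: [-0.1, -0.3, -0.2]
grip_width: 0.0004
grasp_force: 0.3
```

Call:
step_arm:
  rows:
    - {"slide": [-0.014,0,0],"angular": [0,0,0],"jaw": 0}
    - {"slide": [-0.014,0,0],"angular": [0,0,0],"jaw": 0}
    - {"slide": [0,0,0],"angular": [0,0,0],"jaw": 0}

```text
time_s: 15.42
tool_pos: [0.517, 0.1272, 0.1697]
tool_rot: [-179.8, 0.1, -168.2]
force: [0.3, -0.3, -0.2]
grip_width: 0.0005
grasp_force: 0.0
```

```bash
python3 - <<'E'
from plan import *
s=env.get_obs();print(s["time_s"],s["tool_pos"],s["force"]); print(tool((-70,45,168),0)[1])
i=[]
for n in O:
    a=env.read_camera(n)[:,:,::-1];o=O[n];i.append(cv2.resize(a[o[1]-20:o[1]+130,o[0]:o[0]+200],None,fx=2,fy=2,interpolation=cv2.INTER_CUBIC))
cv2.imwrite("pics/both6.png",np.hstack(i))
a=go(*tool((-72,45,205),0),4);a=go(*tool((-48,45,205),0),3,a)
for t in(.9,.75,.6,.45,.3,.15,0): a=go(*tool((-84+56*np.cos(t),45,128+56*np.sin(t)+6),0),6 if t==.9 else 2,a)
E
```

```text
15.425 [0.51697505 0.12721373 0.16966659] [ 0.31441751 -0.30952086 -0.22592687]
[0.51674105 0.12814235 0.168     ]
4 rows slide [0.0008, 0.0004, -0.0177] ang [-0.0002, 0.0001, -0.0001] mm 8.8407907317067 deg 0.04547352026419061
3 rows slide [-0.016, 0.0001, 0.0] ang [-0.0, -0.0001, -0.0] mm 8.019031017123305 deg 0.013418602708353251
6 rows slide [0.0004, -0.0, 0.0091] ang [-0.0, 0.0, -0.0] mm 4.538779804689105 deg 0.005242058030197392
2 rows slide [-0.0062, -0.0001, 0.0056] ang [-0.0, 0.0001, -0.0001] mm 4.186369031742239 deg 0.01572617409059218
2 rows slide [-0.0053, 0.0, 0.0066] ang [-0.0, -0.0, 0.0] mm 4.204139392854826 deg 0.010597589857116544
2 rows slide [-0.0042, 0.0, 0.0072] ang [-0.0, -0.0, 0.0] mm 4.1680771359699005 deg 0.010597589857116544
2 rows slide [-0.003, 0.0, 0.0078] ang [-0.0, -0.0, 0.0] mm 4.198704115310296 deg 0.010597589857116544
2 rows slide [-0.0019, 0.0, 0.0082] ang [-0.0, -0.0, 0.0] mm 4.2133685130996135 deg 0.010597589857116544
2 rows slide [-0.0007, 0.0, 0.0084] ang [-0.0, -0.0, 0.0] mm 4.199019328633447 deg 0.010597589857116544
```

View pics/both6.png

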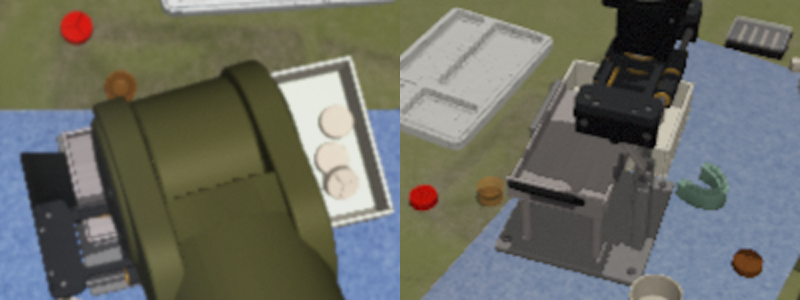

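The gripper is now over the latch and hides the knob in both views. All else is undisturbed. I'll go up, over, then press down along the latch's arc.

Call:
step_arm:
  rows:
    - {"slide": [0.0008,0,-0.0177],"angular": [0,0,0],"jaw": 0}
    - {"slide": [0.0008,0,-0.0177],"angular": [0,0,0],"jaw": 0}
    - {"slide": [0.0008,0,-0.0177],"angular": [0,0,0],"jaw": 0}
    - {"slide": [0.0008,0,-0.0177],"angular": [0,0,0],"jaw": 0}
    - {"slide": [-0.016,0,0],"angular": [0,0,0],"jaw": 0}
    - {"slide": [-0.016,0,0],"angular": [0,0,0],"jaw": 0}
    - {"slide": [-0.016,0,0],"angular": [0,0,0],"jaw": 0}
    - {"slide": [0,0,0],"angular": [0,0,0],"jaw": 0}

```text
time_s: 16.52
tool_pos: [0.5386, 0.1318, 0.2044]
tool_rot: [-179.8, -0.0, -168.2]
force: [0.1, -0.9, -0.6]
grip_width: 0.0005
grasp_force: 0.0
```

Call:
step_arm:
  rows:
    - {"slide": [0,0,0.0091],"angular": [0,0,0],"jaw": 0}
    - {"slide": [0,0,0.0091],"angular": [0,0,0],"jaw": 0}
    - {"slide": [0,0,0.0091],"angular": [0,0,0],"jaw": 0}
    - {"slide": [0,0,0.0091],"angular": [0,0,0],"jaw": 0}
    - {"slide": [0,0,0.0091],"angular": [0,0,0],"jaw": 0}
    - {"slide": [0,0,0.0091],"angular": [0,0,0],"jaw": 0}
    - {"slide": [0,0,0],"angular": [0,0,0],"jaw": 0}

```text
time_s: 17.4
tool_pos: [0.5394, 0.132, 0.1786]
tool_rot: [-179.9, 0.2, -168.2]
force: [0.9, 0.7, 3.5]
grip_width: 0.0004
grasp_force: 1.7
```

Call:
step_arm:
  rows:
    - {"slide": [-0.0062,0,0.0056],"angular": [0,0,0],"jaw": 0}
    - {"slide": [-0.0062,0,0.0056],"angular": [0,0,0],"jaw": 0}
    - {"slide": [-0.0053,0,0.0066],"angular": [0,0,0],"jaw": 0}
    - {"slide": [-0.0053,0,0.0066],"angular": [0,0,0],"jaw": 0}

```text
time_s: 17.9
tool_pos: [0.5486, 0.1339, 0.1643]
tool_rot: [-179.8, -0.1, -168.2]
force: [0.5, 0.4, 0.8]
grip_width: 0.0005
grasp_force: 0.3
```

Contact on the knob is felt. I'll continue down the arc.

Call:
step_arm:
  rows:
    - {"slide": [-0.0042,0,0.0072],"angular": [0,0,0],"jaw": 0}
    - {"slide": [-0.0042,0,0.0072],"angular": [0,0,0],"jaw": 0}
    - {"slide": [-0.003,0,0.0078],"angular": [0,0,0],"jaw": 0}
    - {"slide": [-0.003,0,0.0078],"angular": [0,0,0],"jaw": 0}
    - {"slide": [-0.0019,0,0.0082],"angular": [0,0,0],"jaw": 0}
    - {"slide": [-0.0019,0,0.0082],"angular": [0,0,0],"jaw": 0}

```text
time_s: 18.65
tool_pos: [0.5585, 0.1358, 0.1421]
tool_rot: [-179.9, 0.0, -168.2]
force: [-0.7, 0.3, 0.5]
grip_width: 0.0003
grasp_force: 0.2
```

Call:
step_arm:
  rows:
    - {"slide": [-0.0007,0,0.006],"angular": [0,0,0],"jaw": 0}
    - {"slide": [-0.0007,0,0.006],"angular": [0,0,0],"jaw": 0}
    - {"slide": [0,0,0],"angular": [0,0,0],"jaw": 0}

```text
time_s: 19.02
tool_pos: [0.5589, 0.1359, 0.136]
tool_rot: [-179.8, -0.0, -168.2]
force: [0.4, 0.4, -0.4]
grip_width: 0.0005
grasp_force: 0.0
```

Call:
step_arm:
  rows:
    - {"slide": [0,0,0.004],"angular": [0,0,0],"jaw": 0}
    - {"slide": [0,0,0.003],"angular": [0,0,0],"jaw": 0}
    - {"slide": [0,0,0],"angular": [0,0,0],"jaw": 0}

```text
time_s: 19.4
tool_pos: [0.5593, 0.136, 0.134]
tool_rot: [-179.9, 0.1, -168.2]
force: [-2.4, -1.6, 6.1]
grip_width: 0.0001
grasp_force: 3.0
```

It stopped firmly at z 134 mm, the expected closed height. One small extra press, then retreat and check.

Call:
step_arm:
  rows:
    - {"slide": [0,0,0.003],"angular": [0,0,0],"jaw": 0}
    - {"slide": [0,0,0],"angular": [0,0,0],"jaw": 0}

```text
time_s: 19.65
tool_pos: [0.5594, 0.1361, 0.1337]
tool_rot: [-179.9, 0.1, -168.2]
force: [-4.1, -1.5, 12.5]
grip_width: 0.0001
grasp_force: 6.0
```

Call:
step_arm:
  rows:
    - {"slide": [0,0,-0.02],"angular": [0,0,0],"jaw": 0}
    - {"slide": [0,0,-0.08],"angular": [0,0,0],"jaw": 0}
    - {"slide": [0,0,-0.1],"angular": [0,0,0],"jaw": 0}
    - {"slide": [0,0.1,0],"angular": [0,0,0],"jaw": 0}
    - {"slide": [0,0.1,0],"angular": [0,0,0],"jaw": 0}
    - {"slide": [0,0.1,0],"angular": [0,0,0],"jaw": 0}
    - {"slide": [0,0.1,0],"angular": [0,0,0],"jaw": 0.3}
    - {"slide": [0,0.1,0],"angular": [0,0,0],"jaw": 0.5}
    - {"slide": [0,0,0],"angular": [0,0,0],"jaw": 0.5}

```text
time_s: 20.78
tool_pos: [0.5047, 0.3867, 0.2298]
tool_rot: [-180.0, -0.1, -167.7]
force: [0.1, -0.9, 0.2]
grip_width: 0.0227
grasp_force: 0.0
```

```bash
python3 - <<'E'
from plan import *
s=env.get_obs();print(s["time_s"],s["tool_pos"],s["force"])
im={n:env.read_camera(n)[:,:,::-1] for n in O}
for n in O: cv2.imwrite(f"pics/{n}7.png",im[n])
# dark blobs near the expected closed knob, and expected px
K=W(X,(-28,45,128)); print("knob",K)
for n in O:
    e=proj(n,K); x,y=(e-20).astype(int); a=cv2.resize(im[n][y:y+40,x:x+40],None,fx=4,fy=4,interpolation=cv2.INTER_CUBIC).max(2)
    for c in cv2.findContours((a<60).astype(np.uint8),0,2)[0]:
        if cv2.contourArea(c)>150: r=cv2.minAreaRect(c); print(n,"expected",e.round(1),"blob",(np.array(r[0])/4+[x,y]).round(1),np.array(r[1])/4,r[2])
# change of the surroundings
for n in O:
    d=cv2.absdiff(im[n],cv2.imread(f"pics/{n}0.png")).max(2)>40
    q=lambda w: proj(n,np.array(w)).astype(int)
    for nm,w in dict(tub=(.4465,.2033,.02),cast=(.473,.007,.015),dap=(.697,.147,.011)).items():
        u,v=q(w); print(n,nm,d[v-18:v+18,u-18:u+18].sum())
E
```

```text
20.775 [0.504655   0.38669512 0.22984677] [ 0.08454027 -0.86067844  0.21658434]
knob [0.55784222 0.13678488 0.128     ]
top expected [338.3 205.4] blob [338.5 205.4] [ 4.53544998 13.88055038] 78.02386474609375
scene expected [336.6 183.1] blob [337.7 184.5] [ 4.52619362 12.14888859] 22.98871612548828
scene expected [336.6 183.1] blob [323.7 182.9] [15.49999809 39.74999237] 0.0
top tub 448
top cast 0
top dap 0
scene tub 141
scene cast 5
scene dap 1132
```

The knob is at its closed position in both views (top view (338.5,205.4) against (338.3,205.4) expected). I'll withdraw further so nothing blocks the view, then recheck the bystanders and discs.

Call:
step_arm:
  rows:
    - {"slide": [0.06,0.1,0],"angular": [0,0,0],"jaw": 0.5}
    - {"slide": [0.06,0.1,0],"angular": [0,0,0],"jaw": 0.5}
    - {"slide": [0.06,0.1,0],"angular": [0,0,0],"jaw": 0.5}
    - {"slide": [0.06,0.1,0],"angular": [0,0,0],"jaw": 0.5}
    - {"slide": [0.06,0.1,0],"angular": [0,0,0],"jaw": 0.5}
    - {"slide": [0.06,0,0],"angular": [0,0,0],"jaw": 0.5}
    - {"slide": [0,0,0],"angular": [0,0,0],"jaw": 0.5}

```text
time_s: 21.75
tool_pos: [0.2791, 0.5886, 0.2302]
tool_rot: [-179.8, -0.0, -168.1]
force: [0.4, 0.2, -0.2]
grip_width: 0.0434
grasp_force: 0.0
```

```bash
python3 - <<'E'
from plan import *
s=env.get_obs();print(s["time_s"],s["tool_pos"],s["force"])
for n in O:
    a=env.read_camera(n)[:,:,::-1];b=cv2.imread(f"pics/{n}0.png");d=cv2.absdiff(a,b).max(2)>40
    for nm,w in dict(tub=(.4465,.2033,.02),cast=(.473,.007,.015),dap=(.697,.147,.011)).items():
        u,v=proj(n,np.array(w)).astype(int); print(n,nm,d[v-18:v+18,u-18:u+18].sum())
    if n=="top":
        # paddle outline (tray down) against the first picture
        for i in(b,a):
            m=(cv2.resize(i[175:225,270:310],None,fx=4,fy=4,interpolation=cv2.INTER_CUBIC).max(2)<55).astype(np.uint8)
            k=max(cv2.findContours(m,0,2)[0],key=cv2.contourArea); print("paddle",cv2.minAreaRect(k))
E
```

```text
21.75 [0.27906045 0.58863188 0.23015298] [ 0.4381183   0.21498251 -0.20622014]
top tub 0
top cast 0
top dap 0
paddle ((100.75090789794922, 96.05415344238281), (156.26324462890625, 88.37073516845703), 77.73522186279297)
paddle ((100.86125183105469, 96.02983856201172), (155.66683959960938, 88.4614028930664), 77.86317443847656)
scene tub 1064
scene cast 1044
scene dap 221
```

The top view shows no change at the three bystanders (the scene view is blocked by the arm), and the tray is back in its starting down position. I'm handing in.

```bash
python3 -c "
from cell import env
print(env.sign_off())"
```

```text
the job is handed in; nothing more can be done
None
```

The job is handed in at about 22 s: all three discs are in the white box, the tray is down on its rests, the latch is closed in its catch, the cast, dish and tub have not moved, and the gripper is holding nothing.

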